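# Unlock the specimen case by its code wheels

### The job

Unlock the blue specimen case on the lab bench. Roll the left thumbwheel until its 4 is uppermost and the right one until its 5 is uppermost (left and right as seen from the robot), without turning the middle wheel off its 2, and then slide the orange bolt tab fully home towards the wheels. Handle the lock gently: press firmly enough to roll a wheel but do not lean on it, never force the tab, and leave the jar, bottle, tube rack and pipette where they stand.

Things in the scene. Friction and masses are not known exactly. Their poses are not given: they have to be found in the camera images.
- case: Blue lock case fixed to the bench, 260 (x) by 240 (y) mm, lid top 100 mm above the bench; yaw within 0.3 rad. Origin: centre of the underside; x points away from the robot, y left, z up. In its lid a grey lock plate carries wheels and bolt. More than 18 N of finger force on the case, plate, a wheel or the tab, in any direction, spoils the lock.
- axle_left (a point): Left wheel, plan position of its centre (case frame x 15, y +46 mm); drawn at 86 mm above the bench, but the lock plate with all wheels and the bolt sits 0 to 14 mm higher, differently each time and not measured: feel for it. Wheels are alike: white,  60 mm diameter, 20 mm wide, axle along the case's y; rim top 116 to 130 mm above the bench, 15 mm proud of the plate.
- axle_middle (a point): Middle wheel, plan position of its centre, as for the left (case frame x 15, y 0 mm); it already stands at its 2. 26 mm are free between neighbours. Every wheel has the numbers 1 to 6 as dots like a die, 60 degrees apart, a thin grey line midway between them; a number is set when the centre of its dots is uppermost, level with the red index marks beside the wheels.
- axle_right (a point): Right wheel, plan position of its centre, as for the left (case frame x 15, y -46 mm). Each smooth rim can be dragged round by a fingertip pressed on its top (some 9 to 14 N) and moved along the case's x (30 mm of rim per rad); it is stiff (about 5 N at the rim), has no clicks and stays where left. The axle is sprung, giving 1 mm per 8 N, 4 mm at most. Touch it slowly: a fast touch is a blow.
- wheel_left (a joint): Angle of the left wheel, rad; grows as the wheel's top moves away from the robot (case +x). Number n is uppermost at (n-1) x 1.047, plus any whole turns of 6.283: its 4 at 3.142 or 9.425. It turns either way without stops and starts away from its 4, at another number or between two.
- wheel_middle (a joint): Angle of the middle wheel, same meaning; its 2 is uppermost at 1.047, where it starts and must stay (within 0.2).
- wheel_right (a joint): Angle of the right wheel, same meaning; its 5 is uppermost at 4.189 or 10.472.
- cup: Small white sample jar with a red cap standing loose on the far right corner of the case's lid, 38 mm in diameter and about 42 mm tall. Origin: centre of its underside. Leave it.
- reagent: Amber reagent bottle, 60 mm in diameter, 130 mm tall, standing on the bench left of the case. Origin: centre of its underside. Leave it.
- rack: Green tube rack with yellow-capped tubes, 60 mm (its x) by 200 mm (its y), 92 mm tall, on the bench right of the case. Origin: centre of its underside. Leave it.
- pipette: White pipette lying on the bench to the left, 230 mm long along its x, about 24 mm tall. Origin: under the middle of its handle. Leave it.
- tab_start (a point): Point on the case's lid (case frame x -60, y 0, 100 mm above the bench) under where the bolt's orange tab stands at the start; it does not move. The tab is an upright fin 10 mm thick (case x), 44 mm wide (case y), top 31 to 45 mm above the lid, centred on a steel slide plate 40 mm (x) by 50 mm whose top is 6 to 20 mm above the lid (heights as the lock plate sits).
- bolt (a joint): Travel of the bolt along case +x (towards the wheels), m: 0 locked, 0.014 fully home and unlocked, a green patch then showing. Sliding takes 3 to 5 N; it stays where left. It stops short, at 0.003 to 0.007, unless all three wheels are within about 0.15 rad of 4, 2, 5: then draw it back and correct them. Home, it locks the wheels.

How it is judged:
On the way, in this order (a step that is already met when the one before it is completed fails the run):
1. the wheels show 4, 2, 5 while the bolt is still drawn back ((value of joint wheel_left between -3.342 and -2.942 rad or value of joint wheel_left between 2.942 and 3.342 rad or value of joint wheel_left between 9.225 and 9.625 rad or value of joint wheel_left between 15.508 and 15.908 rad) and value of joint wheel_middle between 0.847 and 1.247 rad and (value of joint wheel_right between -2.294 and -1.894 rad or value of joint wheel_right between 3.989 and 4.389 rad or value of joint wheel_right between 10.272 and 10.672 rad or value of joint wheel_right between 16.555 and 16.955 rad) and value of joint bolt below 0.009 m), for 0.2 s.
2. the bolt is slid fully home (value of joint bolt above 0.0115 m), for 0.2 s.
At the end, for the whole second after the job is handed in: The left, middle and right wheels show 4, 2 and 5 uppermost, each within 0.2 rad, the bolt is home (at least 11.5 of its 14 mm), and the jar, bottle, rack and pipette are where they were ((value of joint wheel_left between -3.342 and -2.942 rad or value of joint wheel_left between 2.942 and 3.342 rad or value of joint wheel_left between 9.225 and 9.625 rad or value of joint wheel_left between 15.508 and 15.908 rad) and value of joint wheel_middle between 0.847 and 1.247 rad and (value of joint wheel_right between -2.294 and -1.894 rad or value of joint wheel_right between 3.989 and 4.389 rad or value of joint wheel_right between 10.272 and 10.672 rad or value of joint wheel_right between 16.555 and 16.955 rad) and value of joint bolt above 0.0115 m and distance of each of cup, reagent, rack, pipette from where it was at the start of the episode below 0.015 m); the robot touches nothing.
It fails at once if the fingers or arm push on the case, a wheel or the tab with more than 18 N (contact force between any of the fingers, the arm and case above 18 N).
It fails at once if the middle wheel is turned off its 2 (by more than 0.2 rad) (not (value of joint wheel_middle between 0.847 and 1.247 rad)).
It fails at once if the jar, bottle, tube rack or pipette is moved by more than 15 mm or knocked over (distance of any of cup, reagent, rack, pipette from where it was at the start of the episode above 0.015 m or angle between any of cup, reagent's own z axis and vertical above 0.5 rad).
It also fails if it takes over 72 s, if anything falls off the work surface, if the arm or the gripper's body presses on something with over 40 N, if the wrist force passes 120 N, or if a joint passes its speed limit or range.

### The arm

A 7-joint arm with a two-finger parallel gripper is mounted at the origin on the work surface. World frame = base frame: x ahead of the robot, y to its left, z up, the work surface at z = 0. Lengths are in m, angles in rad, forces in N, time in s.
With the tool pointing down it reaches from about 0.425 to 0.925 m from the base axis. Payload 6.8 kg.
Tool frame: the origin (TCP) lies midway between the tips of the shut fingers; the grasp point (between the pads) lies 19 mm behind it; z points along the fingers, y is the line along which they close (so a half turn about z gives the same grasp; the last joint's range is limited). The gripper opens to 85 mm and grips with 20 to 120 N. Pads are 22 mm wide; open, the fingers measure 114 mm over their backs; the gripper's body (76 mm by 85 mm) begins 54 mm behind the grasp point. The pads swing forward as they close: fully open they stand 13 mm farther back than shut.
Start: joints at [0.996, 0.477, 0.022, 1.555, -0.011, 1.109, -0.083], TCP at [0.304, -0.603, 0.231] pointing down, gripper open.
Joint ranges: [-2.96, 2.96], [-0.34, 2.1], [-1.41, 1.46], [0.24, 2.44], [-1.37, 4.51], [0.17, 1.92], [-2.96, 2.96]. Speed limits (rad/s): [2.39, 2.39, 3.14, 3.14, 3.14, 3.14, 3.14].

### API

Orientations are given as a unit quaternion [w, x, y, z].
In Python, from station import * gives the robot as it stands. The module is installed in compiled form; this text tells all that it offers.
- The arm moves only by the shell command python3 -m jog 'ROWS' [OPENING] [FORCE]. ROWS is JSON, a list of rows, each an object of numbers: "x", "y", "z": the shift along the tool's x, y, z in m; "ax", "ay", "az": the turn, a rotation vector about the tool's x, y, z in rad. In form: [{"x": .., "y": .., "z": .., "ax": .., "ay": .., "az": ..}, ...]. A call has 1 to 12 rows; each row is the pose to reach, as a shift and turn from the pose commanded when the call began, along the tool's axes at that moment; what a row does not reach only later rows make up. A row lasts 1/10 s, in which the tool goes at most 50 mm and 8.59 degrees, less where a joint would pass 70% of its speed; a pose out of reach is approached as far as the arm can. A call with a gripper value outside its range is refused whole. OPENING is the opening, from 0 (shut) to 1 (fully open), set as the call begins (- or left out, the last holds). The fingers move at their own pace and stop on an object; FORCE is the grip in N (left out, the last holds). Time passes only in rows, so rows that repeat a pose let the fingers close. It gives the time, the measured TCP pose, the force, the opening and the grip force at its end, in the units of the state.
- get_obs(): the state, without advancing time (a new reading comes with each control period).
- read_camera(name): name is "scene" or "top" or "wrist"; returns the picture (400x640x3 uint8, red, green, blue); there is no depth.
- camera_params(name): a dict with "K" (3x3 intrinsics, pixels), "origin" and "attitude" of the camera in the world. Camera axes: x right, y up, looking along -z (the intrinsics and any distortion apply to the point x, -y, -z); pixel columns grow to the right and rows downward; lengths in m; the calibration is good to about 2 mm. A picture is of the moment at which its call begins: read the wrist's pose just before it. camera_params takes no time and is no camera call; for the wrist camera it gives the pose at the moment of the call.
- hand_in(): hands the job in; it is judged then, once.
The state is a dict: "t": time; "q": joint angles; "joint_vel": joint speeds; "joint_torque": joint torques, N m; "eef_pos": TCP position; "tool_rot": TCP orientation; "contact_force": force on the tool from outside, world axes, zero at the start; "torque": the same for the moment, N m; "gripper_width": opening from 0.0 (shut) to 1.0 (fully open); "grasp_force": force on a finger pad.
Only numpy, scipy, OpenCV 4.12 (cv2) and the standard library are available. Lean on these libraries where they do the work, as an engineer would, in place of code of your own. Each camera call takes 0.05 s, during which the arm holds its last target. There are 200 camera calls.

## Working session

There is one attempt and no reset: what is moved stays moved. The work goes in short steps, Python scripts to look and compute and a shell command to move; the robot and the scene stay as the last step left them, time stands still between calls to the robot, and variables do not carry over. Pictures are saved under pics/ and viewed, at most 10 in all, crops included, and the job is handed in when it is done.

```bash
mkdir -p pics
cat > h.py <<'E'
from station import *
import numpy as np, cv2
from scipy.spatial.transform import Rotation as R
def rot(q): 
    q=np.array(q,float)
    return q if q.shape==(3,3) else R.from_quat(q[[1,2,3,0]]).as_matrix()
def ray(P,u,v):
    K=np.array(P["K"]);d=np.linalg.inv(K)@[u,v,1]
    return np.array(P["origin"]),rot(P["attitude"])@[d[0],-d[1],-d[2]]
def atz(P,u,v,z):
    o,d=ray(P,u,v);return o+d*(z-o[2])/d[2]
def proj(P,p):
    c=rot(P["attitude"]).T@(np.array(p)-np.array(P["origin"]));c=np.array([c[0],-c[1],-c[2]])
    w=np.array(P["K"])@c;return w[:2]/w[2]
def save(n,im): cv2.imwrite("pics/"+n,cv2.cvtColor(im,cv2.COLOR_RGB2BGR))
E
python3 - <<'E'
from h import *
for c in("top","scene","wrist"): print(c,camera_params(c))
save("top0.png",read_camera("top"));save("scene0.png",read_camera("scene"))
print(get_obs())
E
```

```text
top {'K': array([[400.1667296 ,   0.        , 315.70594197],
       [  0.        , 400.1667296 , 203.3471098 ],
       [  0.        ,   0.        ,   1.        ]]), 'origin': array([0.43426815, 0.03848678, 1.02246101]), 'attitude': array([-0.70190088, -0.05242501,  0.0411434 ,  0.70915019])}
scene {'K': array([[506.71616606,   0.        , 318.52742549],
       [  0.        , 506.71616606, 197.42239887],
       [  0.        ,   0.        ,   1.        ]]), 'origin': array([1.16344961, 0.30008912, 0.84154953]), 'attitude': array([0.50332006, 0.18611794, 0.2878041 , 0.79321991])}
wrist {'K': array([[328.08768229,   0.        , 320.06889152],
       [  0.        , 328.08768229, 202.86347748],
       [  0.        ,   0.        ,   1.        ]]), 'origin': array([ 0.37540812, -0.56562592,  0.37241284]), 'attitude': array([ 0.84052039, -0.1374297 ,  0.08604506, -0.51694759])}
{'t': 0.1, 'q': array([ 0.99585822,  0.4777423 ,  0.02236041,  1.55632696, -0.01148331,
        1.10929754, -0.08311192]), 'joint_vel': array([ 0.00025517, -0.00165383,  0.00219628, -0.00217833, -0.00091303,
        0.0004609 ,  0.00252649]), 'joint_torque': array([ 4.59991992e-03, -5.97768581e+01,  1.61397178e+00, -2.81956762e+01,
        1.28489966e-02,  5.04431926e-03, -3.96337759e-05]), 'eef_pos': array([ 0.30353619, -0.60231841,  0.23041743]), 'tool_rot': array([-7.80944835e-04,  9.72880905e-01,  2.31305141e-01, -2.59250685e-04]), 'contact_force': array([-0.07662225, -0.35049002,  0.81309909]), 'torque': array([-0.03354016, -0.03303678, -0.03700457]), 'grasp_force': 0.0, 'gripper_width': 1.0021311750396147}
```

View pics/top0.png

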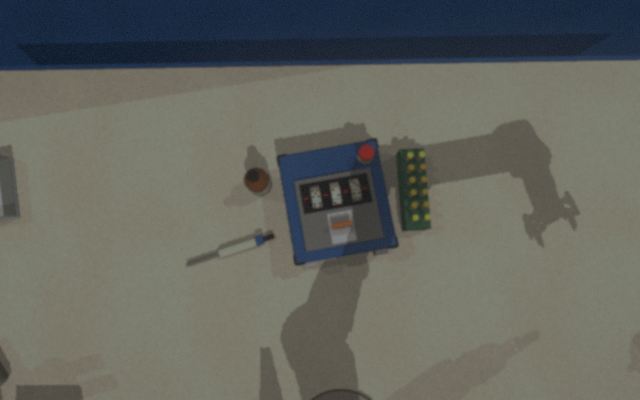

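The top view shows the case with corners at about (279,156), (376,141), (396,245) and (297,262). The wheels are at (316,197), (336,193) and (355,189), and the tab is at (341,225). I'll enlarge this area.

Run:
```python
from h import *
im=read_camera("top")
a=cv2.resize(im[135:270,270:405],None,fx=4.4,fy=4.4,interpolation=cv2.INTER_CUBIC)
a=cv2.convertScaleAbs(a,alpha=1.6)
save("top1.png",a)
P=camera_params("top")
for u,v in [(279,156),(376,141),(396,245),(297,262)]: print(atz(P,u,v,.1))
```

```text
[0.67126077 0.13851541 0.1       ]
[ 0.7045997  -0.09154352  0.1       ]
[ 0.4590629  -0.13005169  0.1       ]
[0.42262889 0.09662161 0.1       ]
```

View pics/top1.png

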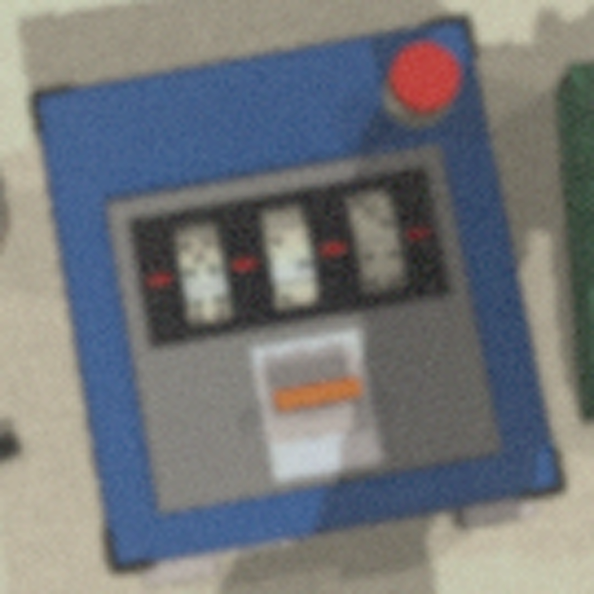

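Run:
```python
from h import *
P=camera_params("top")
c=np.array([(38,92),(467,20),(560,490),(112,570)])/4.4+[270,135]
w=np.array([atz(P,u,v,.1)[:2] for u,v in c])
l=np.array([(130,120),(130,-120),(-130,-120),(-130,120)])/1000
A=w-w.mean(0);H=l.T@A;yaw=np.arctan2(H[0,1]-H[1,0],H[0,0]+H[1,1]);Rm=np.array([[np.cos(yaw),-np.sin(yaw)],[np.sin(yaw),np.cos(yaw)]])
print("centre",w.mean(0),"yaw",yaw,"res",A-l@Rm.T)
for y in(.046,0,-.046): print(w.mean(0)+Rm@[.015,y])
print("tab",w.mean(0)+Rm@[-.06,0])
P=camera_params("wrist");o=get_obs();T=rot(o["tool_rot"])
print("cam in tool",T.T@(P["origin"]-o["eef_pos"]),T.T@rot(P["attitude"]),"toolx",T[:,0])
```

```text
centre [0.56312193 0.00368403] yaw 0.1589331369044029 res [[-0.00099881 -0.00336793]
 [-0.00232967  0.00226019]
 [ 0.00218279  0.00253733]
 [ 0.0011457  -0.00142959]]
[0.5706527  0.05147826]
[0.57793288 0.00605801]
[ 0.58521307 -0.03936224]
tab [ 0.50387813 -0.00581186]
cam in tool [ 0.08067782 -0.00060686 -0.1421187 ] [[ 7.36367306e-04  9.47467505e-01  3.19851192e-01]
 [ 9.99999485e-01 -9.21183766e-04  4.26525712e-04]
 [ 6.98760978e-04  3.19850713e-01 -9.47467695e-01]] toolx [ 8.92998921e-01  4.50058791e-01 -1.10064394e-04]
```

```bash
python3 -m jog '[{"x":0.02,"y":-0.017,"z":-0.005,"az":0.02},{"x":0.055,"y":-0.046,"z":-0.01,"az":0.04},{"x":0.093,"y":-0.077,"z":-0.015,"az":0.07},{"x":0.13,"y":-0.108,"z":-0.02,"az":0.1},{"x":0.168,"y":-0.139,"z":-0.02,"az":0.13},{"x":0.206,"y":-0.17,"z":-0.02,"az":0.16},{"x":0.244,"y":-0.202,"z":-0.02,"az":0.19},{"x":0.282,"y":-0.234,"z":-0.02,"az":0.22},{"x":0.32,"y":-0.265,"z":-0.02,"az":0.25},{"x":0.356,"y":-0.295,"z":-0.02,"az":0.28},{"x":0.385,"y":-0.32,"z":-0.02,"az":0.3},{"x":0.4,"y":-0.332,"z":-0.02,"az":0.308}]' 0 20; python3 -c "
from h import *
o=get_obs();T=rot(o['tool_rot']);d=np.array([.565,.005,.24])-o['eef_pos'];print(T.T@d,np.arctan2(T[1,0],T[0,0]),T[:,2])"
```

```text
[ 0.5068117  -0.42474917 -0.00891621] 0.46683117686219916 [-7.38686049e-04  1.22113282e-03 -9.99998982e-01]validation failed for argument at $[0]...
```

```bash
python3 -m jog '[{"x":0.02,"y":-0.017,"z":-0.005,"ax":0,"ay":0,"az":0.02},{"x":0.055,"y":-0.046,"z":-0.01,"ax":0,"ay":0,"az":0.04},{"x":0.093,"y":-0.077,"z":-0.015,"ax":0,"ay":0,"az":0.07},{"x":0.13,"y":-0.108,"z":-0.02,"ax":0,"ay":0,"az":0.1},{"x":0.168,"y":-0.139,"z":-0.02,"ax":0,"ay":0,"az":0.13},{"x":0.206,"y":-0.17,"z":-0.02,"ax":0,"ay":0,"az":0.16},{"x":0.244,"y":-0.202,"z":-0.02,"ax":0,"ay":0,"az":0.19},{"x":0.282,"y":-0.234,"z":-0.02,"ax":0,"ay":0,"az":0.22},{"x":0.32,"y":-0.265,"z":-0.02,"ax":0,"ay":0,"az":0.25},{"x":0.356,"y":-0.295,"z":-0.02,"ax":0,"ay":0,"az":0.28},{"x":0.385,"y":-0.32,"z":-0.02,"ax":0,"ay":0,"az":0.3},{"x":0.4,"y":-0.332,"z":-0.02,"ax":0,"ay":0,"az":0.308}]' 0 20; python3 -c "
from h import *
o=get_obs();T=rot(o['tool_rot']);d=np.array([.565,.005,.24])-o['eef_pos'];print(T.T@d,np.arctan2(T[1,0],T[0,0]),T[:,2])"
```

```text
t: 1.35
eef_pos: [0.5126, -0.1219, 0.2513]
tool_rot: [-0.001, 0.997, 0.082, 0.0]
contact_force: [-0.1, -0.3, 0.2]
gripper_width: 0.0
grasp_force: 0.0
[ 0.07232459 -0.11668274  0.01146295] 0.16331512511926716 [ 3.18175752e-04  1.33413670e-03 -9.99999059e-01]
```

```bash
python3 -m jog '[{"x":0.02,"y":-0.035,"z":0,"ax":0,"ay":0,"az":0},{"x":0.045,"y":-0.075,"z":0,"ax":0,"ay":0,"az":0},{"x":0.065,"y":-0.105,"z":0.005,"ax":0,"ay":0,"az":0},{"x":0.07,"y":-0.116,"z":0.01,"ax":0,"ay":0,"az":0},{"x":0.07,"y":-0.116,"z":0.01,"ax":0,"ay":0,"az":0},{"x":0.07,"y":-0.116,"z":0.01,"ax":0,"ay":0,"az":0}]' 0 20
python3 - <<'E'
from h import *
o=get_obs();P=camera_params("wrist");im=read_camera("wrist")
np.savez("w1.npz",im=im,K=P["K"],origin=P["origin"],attitude=P["attitude"])
a=cv2.resize(im[60:400,130:510],None,fx=2,fy=2,interpolation=cv2.INTER_CUBIC)[:600]
save("w1.png",cv2.convertScaleAbs(a,alpha=1.2))
E
```

```text
t: 1.95
eef_pos: [0.5618, -0.0022, 0.2409]
tool_rot: [0.0, 0.997, 0.079, -0.001]
contact_force: [-0.6, -0.3, -0.1]
gripper_width: 0.002
grasp_force: 0.0
```

View pics/w1.png

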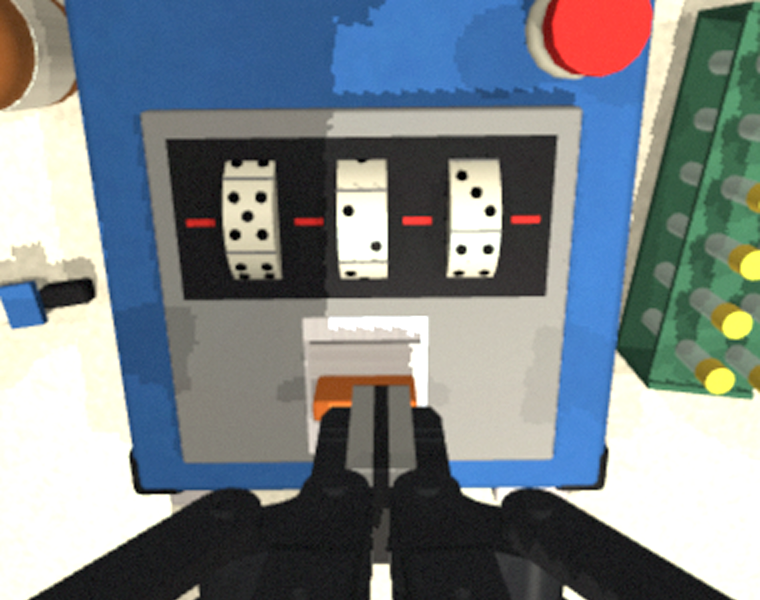

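The wrist crop shows the left wheel just past its 5 (dots centred at (248,216)), the middle wheel on its 2 (362,228), and the right wheel between 3 and 4 (line at (474,231)). The tab is at (364,385). I'll fit the lock pose and wheel angles from these.

```bash
cat > fit.py <<'E'
from h import *
from scipy.optimize import least_squares
def raw(x,y): return np.array([130+x/2,60+y/2])
def pt(p,x,y,z):
    c,s=np.cos(p[2]),np.sin(p[2]);return [p[0]+c*x-s*y,p[1]+s*x+c*y,z]
def rim(p,y,psi): return pt(p,.015+.03*np.sin(psi),y,.086+p[3]+.03*np.cos(psi))
E
python3 - <<'E'
from fit import *
P=np.load("w1.npz")
obs=[(lambda p,y=y:pt(p,.015,y,.101+p[3]),raw(*q)) for y,q in zip((.069,.023,-.023,-.069),((200,223),(308,222),(417,221),(525,220)))]
obs+=[(lambda p,a=a:rim(p,0,a),raw(*q)) for a,q in ((0,(362,228.5)),(.5236,(362,189)),(-.5236,(362,262)))]
obs+=[(lambda p,y=y:rim(p,y,0),raw(*q)) for y,q in ((.046,(250.5,222)),(-.046,(475,222)))]
def f(p):
    r=np.array([proj(P,g(p))-q for g,q in obs]); r[-2:,1]=0; return r.ravel()
s=least_squares(f,[.563,.0037,.159,.007]);p=s.x;print(p,np.round(s.fun.reshape(-1,2),1))
np.save("p.npy",p)
def ang(y,v): return least_squares(lambda a:proj(P,rim(p,y,a[0]))[1]-v,[0.]).x[0]
for n,y,v in(("L5",.046,216),("L5.5",.046,253),("L4.5?",.046,178),("R3.5",-.046,231),("R3",-.046,192),("R4",-.046,260),("M2",0,228.5)): print(n,ang(y,60+v/2))
for n,y in(("L",.046),("M",0),("R",-.046)): print(n,rim(p,y,0))
print("tab",pt(p,-.06,0,.1+p[3]))
# R tab front top edge check
for z in(.131,.138,.145): print(z,(proj(P,pt(p,-.055,0,z))-[130,60])*2)
o=get_obs();print(o["eef_pos"])
E
```

```text
[0.56265973 0.00535401 0.16694144 0.00807827] [[ 0.6 -0.4]
 [ 0.4 -0.3]
 [-0.1 -0.3]
 [-0.1 -0.3]
 [-0.   0.4]
 [-0.2  0.8]
 [ 0.4 -0. ]
 [-1.1  0. ]
 [ 0.3  0. ]]
L5 0.1931088726960683
L5.5 -0.3419572531447258
L4.5? 0.7257655108063884
R3.5 -0.03694870204383145
R3 0.4910390029954369
R4 -0.5023638657477577
M2 0.011046749594073918
L [np.float64(0.5698075114297272), np.float64(0.05320700316816185), np.float64(0.12407826684810114)]
M [np.float64(0.5774511976882892), np.float64(0.007846513087248156), np.float64(0.12407826684810114)]
R [np.float64(0.5850948839468513), np.float64(-0.03751397699366554), np.float64(0.12407826684810114)]
tab [np.float64(0.5034938769041909), np.float64(-0.004616018856059509), np.float64(0.10807826684810115)]
0.131 [364.33395636 392.17195195]
0.138 [363.95640504 400.10784631]
0.145 [363.56019585 408.43591765]
[ 0.56189882 -0.00289119  0.2412272 ]
```

```bash
python3 -m jog '[{"x":0.01,"y":-0.02,"z":0.02,"ax":0,"ay":0,"az":-0.01},{"x":0.02,"y":-0.045,"z":0.05,"ax":0,"ay":0,"az":-0.01},{"x":0.026,"y":-0.054,"z":0.08,"ax":0,"ay":0,"az":-0.01},{"x":0.026,"y":-0.054,"z":0.098,"ax":0,"ay":0,"az":-0.01},{"x":0.026,"y":-0.054,"z":0.105,"ax":0,"ay":0,"az":-0.01},{"x":0.026,"y":-0.054,"z":0.108,"ax":0,"ay":0,"az":-0.01},{"x":0.026,"y":-0.054,"z":0.11,"ax":0,"ay":0,"az":-0.01},{"x":0.026,"y":-0.054,"z":0.111,"ax":0,"ay":0,"az":-0.01},{"x":0.026,"y":-0.054,"z":0.111,"ax":0,"ay":0,"az":-0.01}]'
cat > s.py <<'E'
from fit import *
p=np.load("p.npy");o=get_obs();T=rot(o["tool_rot"]);e=o["eef_pos"]
c,s=np.cos(p[2]),np.sin(p[2]);d=e[:2]-p[:2]
f=np.array(o["contact_force"])
print("case xy mm",np.round(1e3*np.array([c*d[0]+s*d[1],-s*d[0]+c*d[1]]),1),"z",round(1e3*e[2],2),"F case",np.round([c*f[0]+s*f[1],-s*f[0]+c*f[1],f[2]],2),"yaw",round(float(np.arctan2(T[1,0],T[0,0])),3),"t",o["t"])
E
python3 s.py
```

```text
t: 2.9
eef_pos: [0.58, 0.0564, 0.1312]
tool_rot: [0.0, 0.996, 0.084, 0.001]
contact_force: [-0.3, -0.4, -0.3]
gripper_width: 0.002
grasp_force: 0.0
case xy mm [25.6 47.5] z 131.16 F case [-0.36 -0.36 -0.35] yaw 0.168 t 2.9
```

```bash
python3 -m jog '[{"x":0,"y":0.001,"z":0.0005,"ax":0,"ay":0,"az":0},{"x":0,"y":0.001,"z":0.001,"ax":0,"ay":0,"az":0},{"x":0,"y":0.001,"z":0.0015,"ax":0,"ay":0,"az":0},{"x":0,"y":0.001,"z":0.0015,"ax":0,"ay":0,"az":0}]'; python3 s.py
```

```text
t: 3.3
eef_pos: [0.5796, 0.0558, 0.1288]
tool_rot: [0.0, 0.996, 0.084, -0.0]
contact_force: [0.4, 0.5, -0.7]
gripper_width: -0.001
grasp_force: 0.0
case xy mm [25.1 46.9] z 128.8 F case [ 0.45  0.44 -0.75] yaw 0.169 t 3.3
```

```bash
python3 -m jog '[{"x":0,"y":0,"z":0.0005,"ax":0,"ay":0,"az":0},{"x":0,"y":0,"z":0.001,"ax":0,"ay":0,"az":0},{"x":0,"y":0,"z":0.0015,"ax":0,"ay":0,"az":0},{"x":0,"y":0,"z":0.0015,"ax":0,"ay":0,"az":0}]'; python3 s.py
```

```text
t: 3.7
eef_pos: [0.5796, 0.0558, 0.1272]
tool_rot: [0.0, 0.996, 0.084, -0.0]
contact_force: [0.0, -0.1, -0.1]
gripper_width: -0.0
grasp_force: 0.0
case xy mm [25.1 46.9] z 127.17 F case [-0.01 -0.14 -0.08] yaw 0.169 t 3.7
```

```bash
python3 -m jog '[{"x":0,"y":0,"z":0.0004,"ax":0,"ay":0,"az":0},{"x":0,"y":0,"z":0.0008,"ax":0,"ay":0,"az":0},{"x":0,"y":0,"z":0.0012,"ax":0,"ay":0,"az":0},{"x":0,"y":0,"z":0.0012,"ax":0,"ay":0,"az":0},{"x":0,"y":0,"z":0.0012,"ax":0,"ay":0,"az":0}]'; python3 s.py
```

```text
t: 4.2
eef_pos: [0.5796, 0.0557, 0.1261]
tool_rot: [0.0, 0.996, 0.084, -0.0]
contact_force: [0.0, 0.2, -0.1]
gripper_width: 0.003
grasp_force: 0.0
case xy mm [25.1 46.8] z 126.08 F case [ 0.05  0.24 -0.15] yaw 0.169 t 4.2
```

```bash
python3 -m jog '[{"x":0,"y":0,"z":0.0004,"ax":0,"ay":0,"az":0},{"x":0,"y":0,"z":0.0008,"ax":0,"ay":0,"az":0},{"x":0,"y":0,"z":0.0012,"ax":0,"ay":0,"az":0},{"x":0,"y":0,"z":0.0012,"ax":0,"ay":0,"az":0},{"x":0,"y":0,"z":0.0012,"ax":0,"ay":0,"az":0}]'; python3 s.py
```

```text
t: 4.7
eef_pos: [0.5797, 0.0558, 0.125]
tool_rot: [0.0, 0.996, 0.084, 0.0]
contact_force: [-1.2, -0.2, 3.1]
gripper_width: 0.001
grasp_force: 1.0
case xy mm [25.2 46.9] z 125.05 F case [-1.18 -0.04  3.08] yaw 0.169 t 4.7
```

```bash
python3 -m jog '[{"x":0,"y":0,"z":0.0003,"ax":0,"ay":0,"az":0},{"x":0,"y":0,"z":0.0006,"ax":0,"ay":0,"az":0},{"x":0,"y":0,"z":0.0009,"ax":0,"ay":0,"az":0},{"x":0,"y":0,"z":0.0009,"ax":0,"ay":0,"az":0},{"x":0,"y":0,"z":0.0009,"ax":0,"ay":0,"az":0}]'; python3 s.py
```

```text
t: 5.2
eef_pos: [0.5798, 0.0558, 0.1245]
tool_rot: [0.0, 0.996, 0.084, 0.0]
contact_force: [-1.4, -0.6, 5.8]
gripper_width: -0.002
grasp_force: 3.0
case xy mm [25.3 46.9] z 124.45 F case [-1.46 -0.31  5.84] yaw 0.169 t 5.2
```

```bash
python3 -m jog '[{"x":0,"y":0,"z":0.0004,"ax":0,"ay":0,"az":0},{"x":0,"y":0,"z":0.0008,"ax":0,"ay":0,"az":0},{"x":0,"y":0,"z":0.0012,"ax":0,"ay":0,"az":0},{"x":0,"y":0,"z":0.0012,"ax":0,"ay":0,"az":0},{"x":0,"y":0,"z":0.0012,"ax":0,"ay":0,"az":0}]'; python3 s.py
```

```text
t: 5.7
eef_pos: [0.5799, 0.0558, 0.1238]
tool_rot: [0.0, 0.996, 0.084, 0.0]
contact_force: [-3.7, -0.7, 10.6]
gripper_width: -0.001
grasp_force: 5.1
case xy mm [25.3 46.9] z 123.79 F case [-3.72 -0.09 10.61] yaw 0.169 t 5.7
```

```bash
python3 -m jog '[{"x":-0.0007,"y":0,"z":-0.0001,"ax":0,"ay":0,"az":0},{"x":-0.0014,"y":0,"z":-0.0002,"ax":0,"ay":0,"az":0},{"x":-0.002,"y":0,"z":-0.0004,"ax":0,"ay":0,"az":0},{"x":-0.002,"y":0,"z":-0.0004,"ax":0,"ay":0,"az":0}]'; python3 s.py
```

```text
t: 6.1
eef_pos: [0.5796, 0.0557, 0.1245]
tool_rot: [-0.0, 0.996, 0.084, 0.002]
contact_force: [2.2, -0.6, 6.2]
gripper_width: 0.002
grasp_force: 3.0
case xy mm [25.1 46.9] z 124.48 F case [ 2.08 -0.95  6.19] yaw 0.169 t 6.1
```

```bash
python3 -m jog '[{"x":0,"y":0,"z":0.0006,"ax":0,"ay":0,"az":0},{"x":-0.0005,"y":0,"z":0.0012,"ax":0,"ay":0,"az":0},{"x":-0.0015,"y":0,"z":0.0015,"ax":0,"ay":0,"az":0},{"x":-0.0025,"y":0,"z":0.0015,"ax":0,"ay":0,"az":0},{"x":-0.0035,"y":0,"z":0.0013,"ax":0,"ay":0,"az":0},{"x":-0.0035,"y":0,"z":0.0013,"ax":0,"ay":0,"az":0}]'; python3 s.py
```

```text
t: 6.7
eef_pos: [0.5782, 0.0555, 0.1242]
tool_rot: [-0.0, 0.996, 0.084, 0.004]
contact_force: [5.8, 0.1, 8.6]
gripper_width: -0.001
grasp_force: 3.9
case xy mm [23.7 46.9] z 124.24 F case [ 5.76 -0.89  8.56] yaw 0.169 t 6.7
```

```bash
python3 -m jog '[{"x":-0.001,"y":0,"z":0.0003,"ax":0,"ay":0,"az":0},{"x":-0.002,"y":0,"z":0.0005,"ax":0,"ay":0,"az":0},{"x":-0.003,"y":0,"z":0.0005,"ax":0,"ay":0,"az":0},{"x":-0.004,"y":0,"z":0.0005,"ax":0,"ay":0,"az":0},{"x":-0.005,"y":0,"z":0.0005,"ax":0,"ay":0,"az":0},{"x":-0.006,"y":0,"z":0.0005,"ax":0,"ay":0,"az":0},{"x":-0.006,"y":0,"z":0.0005,"ax":0,"ay":0,"az":0}]'; python3 s.py
python3 - <<'E'
from h import *
save("w2.png",cv2.resize(read_camera("wrist")[100:360,170:470],None,fx=2.3,fy=2.3,interpolation=cv2.INTER_CUBIC))
E
```

```text
t: 7.4
eef_pos: [0.5726, 0.0546, 0.124]
tool_rot: [-0.0, 0.996, 0.084, 0.005]
contact_force: [4.2, -0.0, 9.2]
gripper_width: 0.0
grasp_force: 4.7
case xy mm [18.  46.9] z 123.98 F case [ 4.12 -0.71  9.16] yaw 0.169 t 7.4
```

View pics/w2.png

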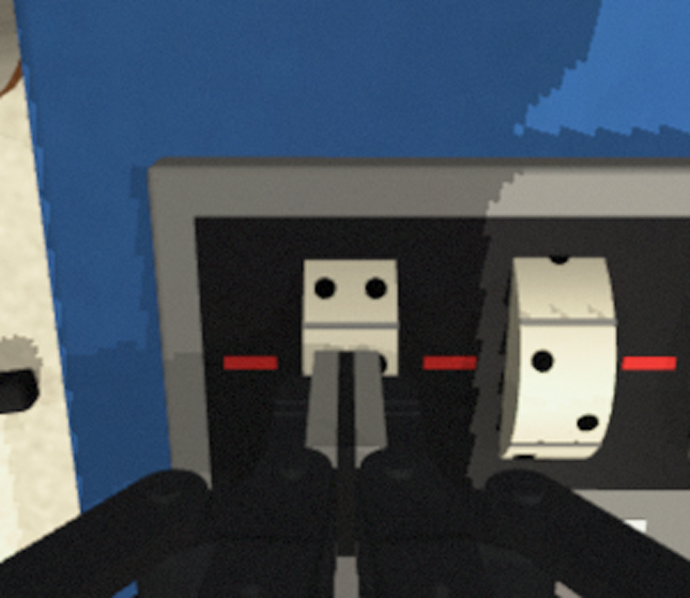

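The left wheel has rolled about −0.22 rad with little slip: its 4.5 line is at crop row 325, level with the middle wheel's line at 322. I'll carry on with this stroke.

```bash
python3 -m jog '[{"x":-0.0015,"y":0,"z":0.0003,"ax":0,"ay":0,"az":0},{"x":-0.003,"y":0,"z":0.0004,"ax":0,"ay":0,"az":0},{"x":-0.0045,"y":0,"z":0.0004,"ax":0,"ay":0,"az":0},{"x":-0.006,"y":0,"z":0.0005,"ax":0,"ay":0,"az":0},{"x":-0.0075,"y":0,"z":0.0006,"ax":0,"ay":0,"az":0},{"x":-0.009,"y":0,"z":0.0008,"ax":0,"ay":0,"az":0},{"x":-0.010,"y":0,"z":0.0009,"ax":0,"ay":0,"az":0},{"x":-0.010,"y":0,"z":0.0009,"ax":0,"ay":0,"az":0}]'; python3 s.py
```

```text
t: 8.25
eef_pos: [0.563, 0.053, 0.1234]
tool_rot: [-0.0, 0.996, 0.084, 0.005]
contact_force: [4.5, 0.3, 10.8]
gripper_width: 0.002
grasp_force: 5.8
case xy mm [ 8.2 46.9] z 123.39 F case [ 4.48 -0.4  10.83] yaw 0.169 t 8.25
```

```bash
python3 -m jog '[{"x":-0.0015,"y":0,"z":0.0003,"ax":0,"ay":0,"az":0},{"x":-0.003,"y":0,"z":0.0006,"ax":0,"ay":0,"az":0},{"x":-0.0045,"y":0,"z":0.001,"ax":0,"ay":0,"az":0},{"x":-0.006,"y":0,"z":0.0015,"ax":0,"ay":0,"az":0},{"x":-0.007,"y":0,"z":0.0018,"ax":0,"ay":0,"az":0},{"x":-0.007,"y":0,"z":0.0018,"ax":0,"ay":0,"az":0}]'; python3 s.py
```

```text
t: 8.85
eef_pos: [0.5546, 0.0515, 0.1212]
tool_rot: [-0.0, 0.996, 0.084, 0.003]
contact_force: [1.0, 0.7, 13.8]
gripper_width: 0.0
grasp_force: 6.4
case xy mm [-0.2 46.9] z 121.19 F case [ 1.07  0.48 13.81] yaw 0.169 t 8.85
```

```bash
python3 -m jog '[{"x":0,"y":0,"z":-0.002,"ax":0,"ay":0,"az":0},{"x":0,"y":0,"z":-0.005,"ax":0,"ay":0,"az":0},{"x":0,"y":0,"z":-0.015,"ax":0,"ay":0,"az":0},{"x":-0.002,"y":0.01,"z":-0.03,"ax":0,"ay":0,"az":0},{"x":-0.005,"y":0.02,"z":-0.04,"ax":0,"ay":0,"az":0},{"x":-0.005,"y":0.02,"z":-0.04,"ax":0,"ay":0,"az":0},{"x":-0.005,"y":0.02,"z":-0.04,"ax":0,"ay":0,"az":0}]'; python3 s.py
python3 - <<'E'
from h import *
P=camera_params("wrist");im=read_camera("wrist")
np.savez("w3.npz",im=im,K=P["K"],origin=P["origin"],attitude=P["attitude"])
save("w3.png",cv2.resize(im[130:330,150:450],None,fx=2.6,fy=2.6,interpolation=cv2.INTER_CUBIC))
E
```

```text
t: 9.55
eef_pos: [0.5501, 0.0295, 0.1591]
tool_rot: [0.0, 0.997, 0.083, 0.0]
contact_force: [-0.1, 1.5, 0.1]
gripper_width: 0.002
grasp_force: 0.0
case xy mm [-8.4 26. ] z 159.06 F case [0.17 1.47 0.13] yaw 0.167 t 9.55
```

View pics/w3.png

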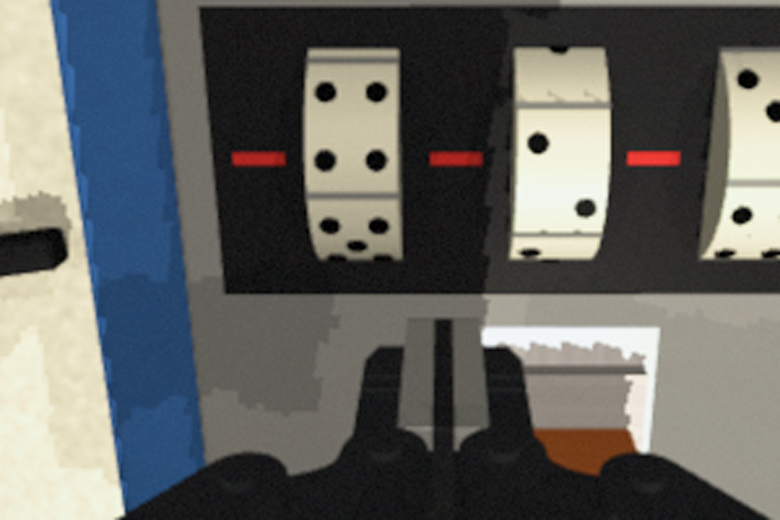

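The left wheel's 4 is now centred at crop row 126 and its 4.5 line at 195, against the middle wheel's 2 at 176 with lines at 105 and 234. About −0.35 rad is left.

```bash
cat > f3.py <<'E'
from fit import *
def ff(file,x0,y0,k,marks,mid,lin,qs):
    P=np.load(file);r=lambda x,y:np.array([x0+x/k,y0+y/k])
    obs=[(lambda p,y=y:pt(p,.015,y,.101+p[3]),r(*q)) for y,q in marks]
    obs+=[(lambda p,a=a:rim(p,0,a),r(*q)) for a,q in mid]
    s=least_squares(lambda p:np.ravel([proj(P,g(p))-q for g,q in obs]),[.563,.005,.167,.01]);p=s.x
    print(p,np.abs(s.fun).max())
    for n,y,v in qs: print(n,least_squares(lambda a:proj(P,rim(p,y,a[0]))[1]-(y0+v/k),[0.]).x[0])
    return p
E
python3 - <<'E'
from f3 import *
ff("w3.npz",150,130,2.6,[(.069,(258,158)),(.023,(456,158)),(-.023,(653,158))],[(0,(562,176)),(.5236,(562,105)),(-.5236,(557,234))],0,[("L4",.046,126),("L4.5",.046,195),("L3.5",.046,60),("R3.5",-.046,183)])
E
```

```text
[0.56326253 0.00552212 0.17058813 0.00909997] 0.36628186810386865
L4 0.37358271610245497
L4.5 -0.138135655801805
L3.5 0.9027149024388104
R3.5 -0.05057008732737744
```

```bash
python3 -m jog '[{"x":0.015,"y":-0.012,"z":0,"ax":0,"ay":0,"az":0},{"x":0.029,"y":-0.0205,"z":0.005,"ax":0,"ay":0,"az":0},{"x":0.0295,"y":-0.0205,"z":0.018,"ax":0,"ay":0,"az":0},{"x":0.0295,"y":-0.0205,"z":0.025,"ax":0,"ay":0,"az":0},{"x":0.0295,"y":-0.0205,"z":0.029,"ax":0,"ay":0,"az":0},{"x":0.0295,"y":-0.0205,"z":0.030,"ax":0,"ay":0,"az":0},{"x":0.0295,"y":-0.0205,"z":0.031,"ax":0,"ay":0,"az":0},{"x":0.0295,"y":-0.0205,"z":0.0315,"ax":0,"ay":0,"az":0},{"x":0.0295,"y":-0.0205,"z":0.032,"ax":0,"ay":0,"az":0},{"x":0.0295,"y":-0.0205,"z":0.0325,"ax":0,"ay":0,"az":0},{"x":0.0295,"y":-0.0205,"z":0.033,"ax":0,"ay":0,"az":0},{"x":0.0295,"y":-0.0205,"z":0.0335,"ax":0,"ay":0,"az":0}]'; python3 s.py
```

```text
t: 10.8
eef_pos: [0.5757, 0.0556, 0.1253]
tool_rot: [-0.0, 0.996, 0.084, 0.0]
contact_force: [-0.9, -0.7, -0.3]
gripper_width: 0.001
grasp_force: 0.0
case xy mm [21.2 47.4] z 125.27 F case [-1.   -0.57 -0.29] yaw 0.169 t 10.8
```

```bash
python3 -m jog '[{"x":0,"y":0,"z":0.0005,"ax":0,"ay":0,"az":0},{"x":0,"y":0,"z":0.001,"ax":0,"ay":0,"az":0},{"x":0,"y":0,"z":0.0015,"ax":0,"ay":0,"az":0},{"x":0,"y":0,"z":0.002,"ax":0,"ay":0,"az":0},{"x":0,"y":0,"z":0.0025,"ax":0,"ay":0,"az":0},{"x":0,"y":0,"z":0.0025,"ax":0,"ay":0,"az":0}]'; python3 s.py
```

```text
t: 11.4
eef_pos: [0.5759, 0.0556, 0.1238]
tool_rot: [0.0, 0.996, 0.084, 0.0]
contact_force: [-3.2, -1.9, 10.7]
gripper_width: 0.001
grasp_force: 5.3
case xy mm [21.4 47.4] z 123.82 F case [-3.49 -1.38 10.73] yaw 0.169 t 11.4
```

```bash
python3 -m jog '[{"x":-0.0012,"y":0,"z":0,"ax":0,"ay":0,"az":0},{"x":-0.0025,"y":0,"z":0.0002,"ax":0,"ay":0,"az":0},{"x":-0.0038,"y":0,"z":0.0004,"ax":0,"ay":0,"az":0},{"x":-0.005,"y":0,"z":0.0005,"ax":0,"ay":0,"az":0},{"x":-0.0063,"y":0,"z":0.0005,"ax":0,"ay":0,"az":0},{"x":-0.0076,"y":0,"z":0.0005,"ax":0,"ay":0,"az":0},{"x":-0.009,"y":0,"z":0.0006,"ax":0,"ay":0,"az":0},{"x":-0.0105,"y":0,"z":0.0007,"ax":0,"ay":0,"az":0},{"x":-0.0115,"y":0,"z":0.0009,"ax":0,"ay":0,"az":0},{"x":-0.0125,"y":0,"z":0.001,"ax":0,"ay":0,"az":0},{"x":-0.0125,"y":0,"z":0.001,"ax":0,"ay":0,"az":0}]'; python3 s.py
```

```text
t: 12.5
eef_pos: [0.5674, 0.0542, 0.1242]
tool_rot: [-0.0, 0.996, 0.084, 0.004]
contact_force: [4.5, 0.7, 7.5]
gripper_width: 0.001
grasp_force: 4.0
case xy mm [12.8 47.4] z 124.17 F case [ 4.51 -0.03  7.47] yaw 0.169 t 12.5
```

```bash
python3 -m jog '[{"x":-0.0006,"y":0,"z":0.0005,"ax":0,"ay":0,"az":0},{"x":-0.0012,"y":0,"z":0.0008,"ax":0,"ay":0,"az":0},{"x":-0.0018,"y":0,"z":0.0008,"ax":0,"ay":0,"az":0},{"x":-0.0025,"y":0,"z":0.0008,"ax":0,"ay":0,"az":0},{"x":-0.0031,"y":0,"z":0.0008,"ax":0,"ay":0,"az":0},{"x":-0.0031,"y":0,"z":0.0008,"ax":0,"ay":0,"az":0}]'; python3 s.py
```

```text
t: 13.1
eef_pos: [0.5648, 0.0538, 0.1238]
tool_rot: [-0.0, 0.996, 0.084, 0.005]
contact_force: [4.7, 0.2, 10.7]
gripper_width: 0.002
grasp_force: 5.0
case xy mm [10.2 47.4] z 123.77 F case [ 4.64 -0.62 10.69] yaw 0.169 t 13.1
```

```bash
python3 -m jog '[{"x":0.0012,"y":0,"z":-0.0008,"ax":0,"ay":0,"az":0},{"x":0.0012,"y":0,"z":-0.004,"ax":0,"ay":0,"az":0},{"x":0,"y":0,"z":-0.012,"ax":0,"ay":0,"az":0},{"x":-0.005,"y":0.01,"z":-0.03,"ax":0,"ay":0,"az":0},{"x":-0.015,"y":0.035,"z":-0.041,"ax":0,"ay":0,"az":0},{"x":-0.018,"y":0.047,"z":-0.041,"ax":0,"ay":0,"az":0},{"x":-0.018,"y":0.047,"z":-0.041,"ax":0,"ay":0,"az":0},{"x":-0.018,"y":0.047,"z":-0.041,"ax":0,"ay":0,"az":0}]'; python3 s.py
python3 - <<'E'
from h import *
P=camera_params("wrist");im=read_camera("wrist")
np.savez("w4.npz",im=im,K=P["K"],origin=P["origin"],attitude=P["attitude"])
save("w4.png",cv2.resize(im[110:310,170:470],None,fx=2.6,fy=2.6,interpolation=cv2.INTER_CUBIC))
E
```

```text
t: 13.9
eef_pos: [0.55, 0.0041, 0.1612]
tool_rot: [-0.0, 0.996, 0.084, -0.001]
contact_force: [-0.1, -0.4, -0.7]
gripper_width: 0.004
grasp_force: 0.0
case xy mm [-12.7   0.9] z 161.22 F case [-0.19 -0.39 -0.67] yaw 0.169 t 13.9
```

View pics/w4.png

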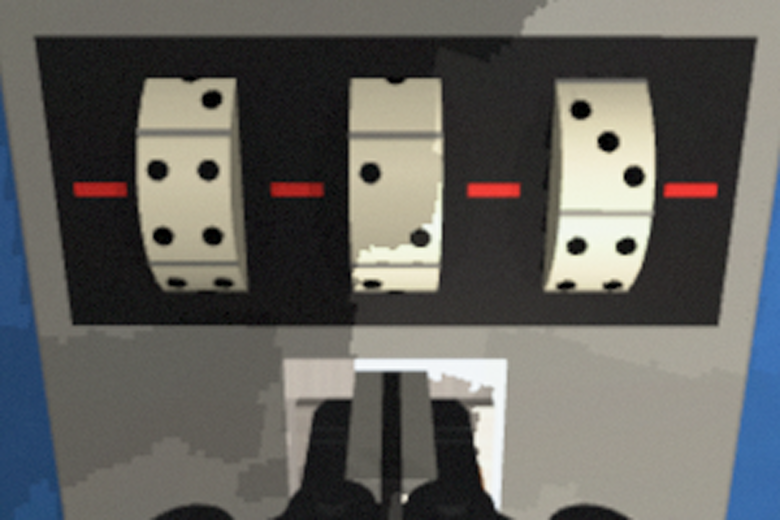

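The left 4 (centre row 203) is level with the middle 2 (205), so it's set. The right wheel's 3.5 line is at row 212, so it needs about +1.62 rad, in two strokes.

```bash
python3 -m jog '[{"x":0,"y":0.02,"z":0,"ax":0,"ay":0,"az":0},{"x":0.008,"y":0.042,"z":0,"ax":0,"ay":0,"az":0},{"x":0.014,"y":0.047,"z":0.008,"ax":0,"ay":0,"az":0},{"x":0.015,"y":0.047,"z":0.02,"ax":0,"ay":0,"az":0},{"x":0.015,"y":0.047,"z":0.029,"ax":0,"ay":0,"az":0},{"x":0.015,"y":0.047,"z":0.033,"ax":0,"ay":0,"az":0},{"x":0.015,"y":0.047,"z":0.034,"ax":0,"ay":0,"az":0},{"x":0.015,"y":0.047,"z":0.035,"ax":0,"ay":0,"az":0},{"x":0.015,"y":0.047,"z":0.0355,"ax":0,"ay":0,"az":0},{"x":0.015,"y":0.047,"z":0.036,"ax":0,"ay":0,"az":0},{"x":0.015,"y":0.047,"z":0.0365,"ax":0,"ay":0,"az":0},{"x":0.015,"y":0.047,"z":0.037,"ax":0,"ay":0,"az":0}]'; python3 s.py
```

```text
t: 15.15
eef_pos: [0.5732, -0.0403, 0.1251]
tool_rot: [0.0, 0.996, 0.084, 0.0]
contact_force: [-1.0, 0.5, -0.1]
gripper_width: -0.001
grasp_force: 0.0
case xy mm [  2.8 -46.8] z 125.1 F case [-0.92  0.63 -0.12] yaw 0.169 t 15.15
```

```bash
python3 -m jog '[{"x":0,"y":0,"z":0.0005,"ax":0,"ay":0,"az":0},{"x":0,"y":0,"z":0.001,"ax":0,"ay":0,"az":0},{"x":0,"y":0,"z":0.0015,"ax":0,"ay":0,"az":0},{"x":0,"y":0,"z":0.002,"ax":0,"ay":0,"az":0},{"x":0,"y":0,"z":0.0025,"ax":0,"ay":0,"az":0},{"x":0,"y":0,"z":0.0025,"ax":0,"ay":0,"az":0}]'; python3 s.py
```

```text
t: 15.75
eef_pos: [0.5733, -0.0403, 0.1232]
tool_rot: [0.0, 0.996, 0.084, 0.0]
contact_force: [-1.6, -0.3, 7.9]
gripper_width: 0.002
grasp_force: 4.1
case xy mm [  2.9 -46.8] z 123.15 F case [-1.59 -0.04  7.91] yaw 0.169 t 15.75
```

```bash
python3 -m jog '[{"x":0,"y":0,"z":0.0005,"ax":0,"ay":0,"az":0},{"x":0.001,"y":0,"z":0.0008,"ax":0,"ay":0,"az":0},{"x":0.002,"y":0,"z":0.0008,"ax":0,"ay":0,"az":0},{"x":0.003,"y":0,"z":0.0008,"ax":0,"ay":0,"az":0},{"x":0.0042,"y":0,"z":0.0008,"ax":0,"ay":0,"az":0},{"x":0.0055,"y":0,"z":0.0007,"ax":0,"ay":0,"az":0},{"x":0.0068,"y":0,"z":0.0006,"ax":0,"ay":0,"az":0},{"x":0.008,"y":0,"z":0.0006,"ax":0,"ay":0,"az":0},{"x":0.008,"y":0,"z":0.0006,"ax":0,"ay":0,"az":0}]'; python3 s.py
```

```text
t: 16.65
eef_pos: [0.5811, -0.039, 0.1233]
tool_rot: [0.0, 0.996, 0.084, 0.0]
contact_force: [-5.4, -0.3, 14.1]
gripper_width: -0.001
grasp_force: 6.9
case xy mm [ 10.8 -46.8] z 123.28 F case [-5.35  0.58 14.07] yaw 0.169 t 16.65
```

```bash
python3 -m jog '[{"x":0.0005,"y":0,"z":-0.0005,"ax":0,"ay":0,"az":0},{"x":0.0015,"y":0,"z":-0.001,"ax":0,"ay":0,"az":0},{"x":0.0028,"y":0,"z":-0.0012,"ax":0,"ay":0,"az":0},{"x":0.0041,"y":0,"z":-0.0013,"ax":0,"ay":0,"az":0},{"x":0.0054,"y":0,"z":-0.0013,"ax":0,"ay":0,"az":0},{"x":0.0067,"y":0,"z":-0.0013,"ax":0,"ay":0,"az":0},{"x":0.008,"y":0,"z":-0.0013,"ax":0,"ay":0,"az":0},{"x":0.008,"y":0,"z":-0.0013,"ax":0,"ay":0,"az":0}]'; python3 s.py
```

```text
t: 17.45
eef_pos: [0.5885, -0.0377, 0.1239]
tool_rot: [0.0, 0.996, 0.084, -0.0]
contact_force: [-5.1, -0.1, 9.4]
gripper_width: -0.001
grasp_force: 5.0
case xy mm [ 18.3 -46.7] z 123.91 F case [-5.03  0.78  9.36] yaw 0.169 t 17.45
```

```bash
python3 -m jog '[{"x":0.0012,"y":0,"z":0.0004,"ax":0,"ay":0,"az":0},{"x":0.0025,"y":0,"z":0.0006,"ax":0,"ay":0,"az":0},{"x":0.0038,"y":0,"z":0.0007,"ax":0,"ay":0,"az":0},{"x":0.0051,"y":0,"z":0.0009,"ax":0,"ay":0,"az":0},{"x":0.0064,"y":0,"z":0.0011,"ax":0,"ay":0,"az":0},{"x":0.0077,"y":0,"z":0.0013,"ax":0,"ay":0,"az":0},{"x":0.009,"y":0,"z":0.0016,"ax":0,"ay":0,"az":0},{"x":0.009,"y":0,"z":0.0016,"ax":0,"ay":0,"az":0}]'; python3 s.py
```

```text
t: 18.25
eef_pos: [0.5985, -0.036, 0.1232]
tool_rot: [0.0, 0.996, 0.084, 0.001]
contact_force: [-2.7, 0.1, 12.5]
gripper_width: -0.004
grasp_force: 6.1
case xy mm [ 28.5 -46.7] z 123.18 F case [-2.61  0.56 12.52] yaw 0.169 t 18.25
```

```bash
python3 -m jog '[{"x":-0.0005,"y":0,"z":-0.001,"ax":0,"ay":0,"az":0},{"x":-0.0005,"y":0,"z":-0.005,"ax":0,"ay":0,"az":0},{"x":-0.004,"y":0,"z":-0.013,"ax":0,"ay":0,"az":0},{"x":-0.02,"y":0,"z":-0.013,"ax":0,"ay":0,"az":0},{"x":-0.0265,"y":-0.0003,"z":-0.013,"ax":0,"ay":0,"az":0},{"x":-0.0265,"y":-0.0003,"z":-0.008,"ax":0,"ay":0,"az":0},{"x":-0.0265,"y":-0.0003,"z":-0.006,"ax":0,"ay":0,"az":0},{"x":-0.0265,"y":-0.0003,"z":-0.005,"ax":0,"ay":0,"az":0},{"x":-0.0265,"y":-0.0003,"z":-0.0045,"ax":0,"ay":0,"az":0},{"x":-0.0265,"y":-0.0003,"z":-0.004,"ax":0,"ay":0,"az":0},{"x":-0.0265,"y":-0.0003,"z":-0.004,"ax":0,"ay":0,"az":0}]'; python3 s.py
```

```text
t: 19.35
eef_pos: [0.5717, -0.0401, 0.1254]
tool_rot: [-0.0, 0.996, 0.084, -0.0]
contact_force: [-0.9, 0.1, 0.3]
gripper_width: -0.001
grasp_force: 0.0
case xy mm [  1.4 -46.3] z 125.4 F case [-0.82  0.25  0.32] yaw 0.169 t 19.35
```

```bash
python3 -m jog '[{"x":0,"y":0,"z":0.0005,"ax":0,"ay":0,"az":0},{"x":0,"y":0,"z":0.001,"ax":0,"ay":0,"az":0},{"x":0,"y":0,"z":0.0015,"ax":0,"ay":0,"az":0},{"x":0,"y":0,"z":0.002,"ax":0,"ay":0,"az":0},{"x":0,"y":0,"z":0.0025,"ax":0,"ay":0,"az":0},{"x":0,"y":0,"z":0.003,"ax":0,"ay":0,"az":0},{"x":0,"y":0,"z":0.0032,"ax":0,"ay":0,"az":0},{"x":0,"y":0,"z":0.0032,"ax":0,"ay":0,"az":0}]'; python3 s.py
```

```text
t: 20.15
eef_pos: [0.5718, -0.0402, 0.1229]
tool_rot: [0.0, 0.996, 0.084, 0.0]
contact_force: [-2.0, 0.2, 6.5]
gripper_width: 0.001
grasp_force: 3.4
case xy mm [  1.4 -46.4] z 122.92 F case [-1.97  0.57  6.54] yaw 0.169 t 20.15
```

```bash
python3 -m jog '[{"x":0,"y":0,"z":0.0006,"ax":0,"ay":0,"az":0},{"x":0.0005,"y":0,"z":0.0012,"ax":0,"ay":0,"az":0},{"x":0.0015,"y":0,"z":0.0012,"ax":0,"ay":0,"az":0},{"x":0.0028,"y":0,"z":0.001,"ax":0,"ay":0,"az":0},{"x":0.0041,"y":0,"z":0.0007,"ax":0,"ay":0,"az":0},{"x":0.0054,"y":0,"z":0.0004,"ax":0,"ay":0,"az":0},{"x":0.0067,"y":0,"z":0.0002,"ax":0,"ay":0,"az":0},{"x":0.008,"y":0,"z":0,"ax":0,"ay":0,"az":0},{"x":0.008,"y":0,"z":0,"ax":0,"ay":0,"az":0}]'; python3 s.py
```

```text
t: 21.05
eef_pos: [0.579, -0.039, 0.1234]
tool_rot: [0.0, 0.996, 0.084, -0.0]
contact_force: [-5.8, -1.2, 12.1]
gripper_width: -0.002
grasp_force: 6.3
case xy mm [  8.7 -46.4] z 123.4 F case [-5.88 -0.24 12.09] yaw 0.168 t 21.05
```

```bash
python3 -m jog '[{"x":0.001,"y":0,"z":-0.0003,"ax":0,"ay":0,"az":0},{"x":0.002,"y":0,"z":-0.0006,"ax":0,"ay":0,"az":0},{"x":0.0033,"y":0,"z":-0.0008,"ax":0,"ay":0,"az":0},{"x":0.0046,"y":0,"z":-0.0008,"ax":0,"ay":0,"az":0},{"x":0.0059,"y":0,"z":-0.0008,"ax":0,"ay":0,"az":0},{"x":0.0072,"y":0,"z":-0.0008,"ax":0,"ay":0,"az":0},{"x":0.0085,"y":0,"z":-0.0007,"ax":0,"ay":0,"az":0},{"x":0.0098,"y":0,"z":-0.0006,"ax":0,"ay":0,"az":0},{"x":0.0098,"y":0,"z":-0.0006,"ax":0,"ay":0,"az":0}]'; python3 s.py
```

```text
t: 21.95
eef_pos: [0.5888, -0.0373, 0.1238]
tool_rot: [0.0, 0.996, 0.084, -0.0]
contact_force: [-4.8, 0.0, 10.7]
gripper_width: -0.0
grasp_force: 5.3
case xy mm [ 18.7 -46.4] z 123.81 F case [-4.71  0.83 10.68] yaw 0.169 t 21.95
```

Now I'll release, lift and look from behind the wheels.

```bash
python3 -m jog '[{"x":-0.001,"y":0,"z":-0.0008,"ax":0,"ay":0,"az":0},{"x":-0.001,"y":0,"z":-0.004,"ax":0,"ay":0,"az":0},{"x":-0.003,"y":0,"z":-0.012,"ax":0,"ay":0,"az":0},{"x":-0.012,"y":-0.01,"z":-0.03,"ax":0,"ay":0,"az":0},{"x":-0.025,"y":-0.035,"z":-0.038,"ax":0,"ay":0,"az":0},{"x":-0.031,"y":-0.046,"z":-0.038,"ax":0,"ay":0,"az":0},{"x":-0.031,"y":-0.046,"z":-0.038,"ax":0,"ay":0,"az":0},{"x":-0.031,"y":-0.046,"z":-0.038,"ax":0,"ay":0,"az":0}]'; python3 s.py
python3 - <<'E'
from h import *
P=camera_params("wrist");im=read_camera("wrist")
np.savez("w5.npz",im=im,K=P["K"],origin=P["origin"],attitude=P["attitude"])
save("w5.png",cv2.resize(im[110:310,170:470],None,fx=2.6,fy=2.6,interpolation=cv2.INTER_CUBIC))
E
```

```text
t: 22.75
eef_pos: [0.5509, 0.0023, 0.1606]
tool_rot: [0.0, 0.996, 0.084, -0.0]
contact_force: [0.5, 0.3, 0.2]
gripper_width: 0.001
grasp_force: 0.0
case xy mm [-12.1  -1. ] z 160.55 F case [0.58 0.2  0.23] yaw 0.169 t 22.75
```

View pics/w5.png

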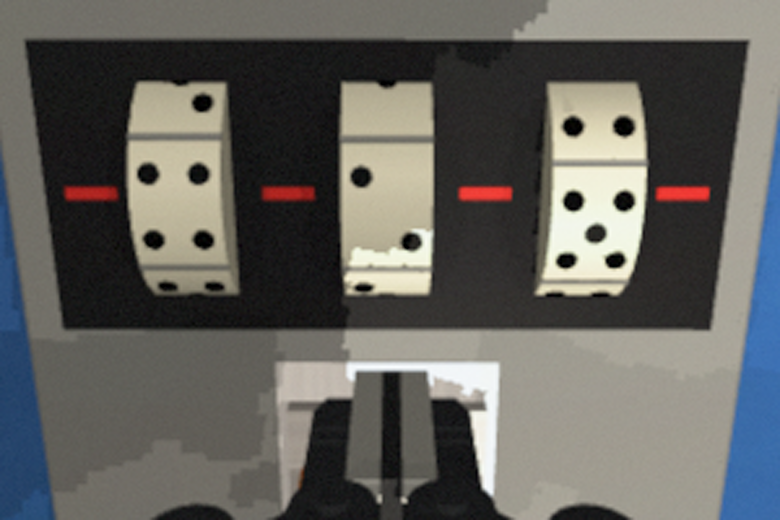

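The right wheel's 5 is centred at row 233 with lines at 161 and 281, against the middle wheel's 209.5, 138 and 268. It's about 0.2 rad short.

```bash
python3 - <<'E'
from f3 import *
ff("w5.npz",170,110,2.6,[(.069,(90,194)),(.023,(288,194)),(-.023,(485,194)),(-.069,(683,193.5))],[(0,(387,209.5)),(.5236,(387,138.5)),(-.5236,(387,268.5))],0,[("R5",-.046,233),("R4.5",-.046,161.5),("R5.5",-.046,281.5),("L4",.046,207),("L3.5",.046,136),("L4.5",.046,267)])
E
python3 -m jog '[{"x":0.005,"y":0.02,"z":0,"ax":0,"ay":0,"az":0},{"x":0.015,"y":0.04,"z":0,"ax":0,"ay":0,"az":0},{"x":0.024,"y":0.0455,"z":0.008,"ax":0,"ay":0,"az":0},{"x":0.024,"y":0.0455,"z":0.02,"ax":0,"ay":0,"az":0},{"x":0.024,"y":0.0455,"z":0.028,"ax":0,"ay":0,"az":0},{"x":0.024,"y":0.0455,"z":0.032,"ax":0,"ay":0,"az":0},{"x":0.024,"y":0.0455,"z":0.033,"ax":0,"ay":0,"az":0},{"x":0.024,"y":0.0455,"z":0.0338,"ax":0,"ay":0,"az":0},{"x":0.024,"y":0.0455,"z":0.0343,"ax":0,"ay":0,"az":0},{"x":0.024,"y":0.0455,"z":0.0348,"ax":0,"ay":0,"az":0},{"x":0.024,"y":0.0455,"z":0.0353,"ax":0,"ay":0,"az":0},{"x":0.024,"y":0.0455,"z":0.0353,"ax":0,"ay":0,"az":0}]'; python3 s.py
```

```text
[0.56324755 0.00536325 0.17023825 0.00978249] 0.714263896480702
R5 -0.1705530777302065
R4.5 0.3594462125695272
R5.5 -0.682820543051096
L4 0.03338572498285238
L3.5 0.5481369396571218
L4.5 -0.49014035827901437
t: 24.0
eef_pos: [0.5822, -0.0379, 0.1258]
tool_rot: [0.0, 0.996, 0.084, 0.0]
contact_force: [-0.5, -0.1, 0.1]
gripper_width: -0.004
grasp_force: 0.0
case xy mm [ 12.  -45.9] z 125.75 F case [-0.49 -0.02  0.14] yaw 0.169 t 24.0
```

```bash
python3 -m jog '[{"x":0,"y":0,"z":0.0005,"ax":0,"ay":0,"az":0},{"x":0,"y":0,"z":0.001,"ax":0,"ay":0,"az":0},{"x":0,"y":0,"z":0.0015,"ax":0,"ay":0,"az":0},{"x":0,"y":0,"z":0.002,"ax":0,"ay":0,"az":0},{"x":0,"y":0,"z":0.0025,"ax":0,"ay":0,"az":0},{"x":0,"y":0,"z":0.0025,"ax":0,"ay":0,"az":0}]'; python3 s.py
```

```text
t: 24.6
eef_pos: [0.5824, -0.0379, 0.124]
tool_rot: [0.0, 0.996, 0.084, 0.0]
contact_force: [-3.5, -1.0, 9.4]
gripper_width: 0.002
grasp_force: 4.5
case xy mm [ 12.3 -45.9] z 124.03 F case [-3.58 -0.43  9.4 ] yaw 0.169 t 24.6
```

```bash
python3 -m jog '[{"x":0.0008,"y":0,"z":0.0002,"ax":0,"ay":0,"az":0},{"x":0.0016,"y":0,"z":0.0002,"ax":0,"ay":0,"az":0},{"x":0.0026,"y":0,"z":0.0002,"ax":0,"ay":0,"az":0},{"x":0.0036,"y":0,"z":0.0001,"ax":0,"ay":0,"az":0},{"x":0.0046,"y":0,"z":0,"ax":0,"ay":0,"az":0},{"x":0.0056,"y":0,"z":0,"ax":0,"ay":0,"az":0},{"x":0.0056,"y":0,"z":0,"ax":0,"ay":0,"az":0}]'; python3 s.py
```

```text
t: 25.3
eef_pos: [0.5872, -0.0371, 0.1239]
tool_rot: [0.0, 0.996, 0.084, -0.0]
contact_force: [-4.6, -1.1, 10.2]
gripper_width: 0.003
grasp_force: 5.0
case xy mm [ 17.1 -45.9] z 123.92 F case [-4.75 -0.34 10.23] yaw 0.169 t 25.3
```

```bash
python3 -m jog '[{"x":-0.0008,"y":0,"z":-0.0008,"ax":0,"ay":0,"az":0},{"x":-0.0008,"y":0,"z":-0.004,"ax":0,"ay":0,"az":0},{"x":-0.003,"y":0,"z":-0.012,"ax":0,"ay":0,"az":0},{"x":-0.012,"y":-0.01,"z":-0.03,"ax":0,"ay":0,"az":0},{"x":-0.025,"y":-0.035,"z":-0.038,"ax":0,"ay":0,"az":0},{"x":-0.031,"y":-0.046,"z":-0.038,"ax":0,"ay":0,"az":0},{"x":-0.031,"y":-0.046,"z":-0.038,"ax":0,"ay":0,"az":0},{"x":-0.031,"y":-0.046,"z":-0.038,"ax":0,"ay":0,"az":0}]'; python3 s.py
python3 - <<'E'
from h import *
P=camera_params("wrist");im=read_camera("wrist")
np.savez("w6.npz",im=im,K=P["K"],origin=P["origin"],attitude=P["attitude"])
save("w6.png",cv2.resize(im[110:310,170:470],None,fx=2.6,fy=2.6,interpolation=cv2.INTER_CUBIC))
E
```

```text
t: 26.1
eef_pos: [0.5495, 0.0026, 0.1608]
tool_rot: [0.0, 0.996, 0.084, -0.0]
contact_force: [0.2, -0.8, -1.4]
gripper_width: -0.001
grasp_force: 0.0
case xy mm [-13.5  -0.5] z 160.76 F case [ 0.03 -0.83 -1.42] yaw 0.169 t 26.1
```

View pics/w6.png

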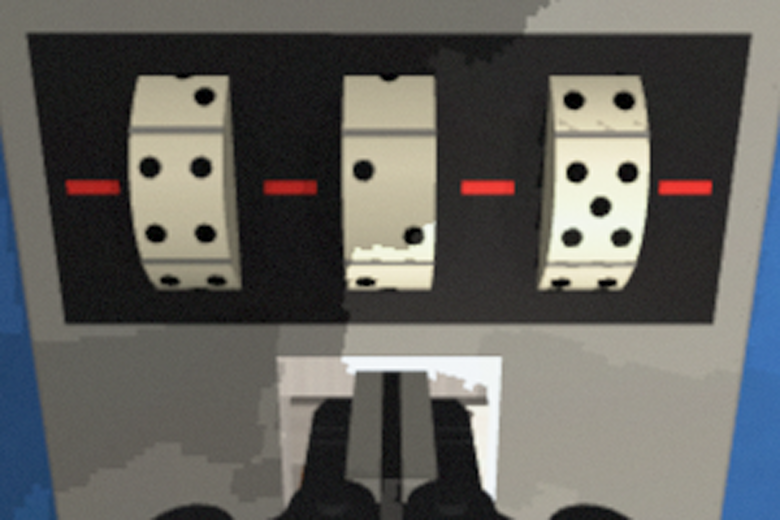

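All three wheels line up: 4, 2 and 5 are centred at rows about 200, 203 and 205. Next I'll go behind the tab.

```bash
python3 -m jog '[{"x":-0.03,"y":0,"z":-0.005,"ax":0,"ay":0,"az":0},{"x":-0.06,"y":0,"z":-0.005,"ax":0,"ay":0,"az":0},{"x":-0.08,"y":0,"z":-0.002,"ax":0,"ay":0,"az":0},{"x":-0.0815,"y":0,"z":0.012,"ax":0,"ay":0,"az":0},{"x":-0.0815,"y":0,"z":0.023,"ax":0,"ay":0,"az":0},{"x":-0.0815,"y":0,"z":0.03,"ax":0,"ay":0,"az":0},{"x":-0.0815,"y":0,"z":0.033,"ax":0,"ay":0,"az":0},{"x":-0.0815,"y":0,"z":0.034,"ax":0,"ay":0,"az":0},{"x":-0.0815,"y":0,"z":0.034,"ax":0,"ay":0,"az":0}]'; python3 s.py
```

```text
t: 27.05
eef_pos: [0.4694, -0.0104, 0.127]
tool_rot: [-0.0, 0.996, 0.084, -0.0]
contact_force: [0.4, -0.2, -0.3]
gripper_width: -0.002
grasp_force: 0.0
case xy mm [-94.6  -0. ] z 127.04 F case [ 0.35 -0.26 -0.33] yaw 0.169 t 27.05
```

```bash
python3 -m jog '[{"x":0.003,"y":0,"z":0,"ax":0,"ay":0,"az":0},{"x":0.006,"y":0,"z":0,"ax":0,"ay":0,"az":0},{"x":0.009,"y":0,"z":0,"ax":0,"ay":0,"az":0},{"x":0.012,"y":0,"z":0,"ax":0,"ay":0,"az":0},{"x":0.014,"y":0,"z":0,"ax":0,"ay":0,"az":0},{"x":0.0155,"y":0,"z":0,"ax":0,"ay":0,"az":0},{"x":0.0165,"y":0,"z":0,"ax":0,"ay":0,"az":0},{"x":0.0175,"y":0,"z":0,"ax":0,"ay":0,"az":0},{"x":0.0185,"y":0,"z":0,"ax":0,"ay":0,"az":0},{"x":0.0195,"y":0,"z":0,"ax":0,"ay":0,"az":0},{"x":0.02,"y":0,"z":0,"ax":0,"ay":0,"az":0}]'; python3 s.py
```

```text
t: 28.15
eef_pos: [0.4888, -0.0071, 0.1271]
tool_rot: [0.0, 0.996, 0.084, 0.0]
contact_force: [-0.6, -0.4, -0.2]
gripper_width: -0.0
grasp_force: 0.0
case xy mm [-74.9  -0. ] z 127.13 F case [-0.63 -0.34 -0.16] yaw 0.169 t 28.15
```

```bash
python3 -m jog '[{"x":0.001,"y":0,"z":0,"ax":0,"ay":0,"az":0},{"x":0.002,"y":0,"z":0,"ax":0,"ay":0,"az":0},{"x":0.003,"y":0,"z":0,"ax":0,"ay":0,"az":0},{"x":0.004,"y":0,"z":0,"ax":0,"ay":0,"az":0},{"x":0.005,"y":0,"z":0,"ax":0,"ay":0,"az":0},{"x":0.005,"y":0,"z":0,"ax":0,"ay":0,"az":0}]'; python3 s.py
```

```text
t: 28.75
eef_pos: [0.4935, -0.0063, 0.127]
tool_rot: [0.0, 0.996, 0.084, -0.0]
contact_force: [-2.7, -0.7, 1.7]
gripper_width: 0.001
grasp_force: 1.4
case xy mm [-70.2  -0. ] z 126.95 F case [-2.75 -0.22  1.73] yaw 0.169 t 28.75
```

```bash
python3 -m jog '[{"x":0.0008,"y":0,"z":0,"ax":0,"ay":0,"az":0},{"x":0.0016,"y":0,"z":0,"ax":0,"ay":0,"az":0},{"x":0.0024,"y":0,"z":0,"ax":0,"ay":0,"az":0},{"x":0.0032,"y":0,"z":0,"ax":0,"ay":0,"az":0},{"x":0.004,"y":0,"z":0,"ax":0,"ay":0,"az":0},{"x":0.004,"y":0,"z":0,"ax":0,"ay":0,"az":0}]'; python3 s.py
```

```text
t: 29.35
eef_pos: [0.4977, -0.0057, 0.127]
tool_rot: [0.0, 0.996, 0.084, -0.0]
contact_force: [-2.6, -0.6, -1.6]
gripper_width: -0.001
grasp_force: 1.3
case xy mm [-65.9  -0.1] z 126.99 F case [-2.64 -0.12 -1.63] yaw 0.169 t 29.35
```

```bash
python3 -m jog '[{"x":0.0008,"y":0,"z":0,"ax":0,"ay":0,"az":0},{"x":0.0016,"y":0,"z":0,"ax":0,"ay":0,"az":0},{"x":0.0024,"y":0,"z":0,"ax":0,"ay":0,"az":0},{"x":0.003,"y":0,"z":0,"ax":0,"ay":0,"az":0},{"x":0.003,"y":0,"z":0,"ax":0,"ay":0,"az":0}]'; python3 s.py
```

```text
t: 29.85
eef_pos: [0.5006, -0.0051, 0.127]
tool_rot: [0.0, 0.996, 0.084, -0.0]
contact_force: [-2.3, -0.8, -2.6]
gripper_width: -0.001
grasp_force: 1.3
case xy mm [-62.9  -0. ] z 127.02 F case [-2.44 -0.39 -2.58] yaw 0.169 t 29.85
```

```bash
python3 -m jog '[{"x":0.0008,"y":0,"z":0,"ax":0,"ay":0,"az":0},{"x":0.0016,"y":0,"z":0,"ax":0,"ay":0,"az":0},{"x":0.0024,"y":0,"z":0,"ax":0,"ay":0,"az":0},{"x":0.0032,"y":0,"z":0,"ax":0,"ay":0,"az":0},{"x":0.004,"y":0,"z":0,"ax":0,"ay":0,"az":0},{"x":0.004,"y":0,"z":0,"ax":0,"ay":0,"az":0}]'; python3 s.py
```

```text
t: 30.45
eef_pos: [0.5041, -0.0045, 0.127]
tool_rot: [0.0, 0.996, 0.084, -0.001]
contact_force: [-4.7, -1.1, -1.9]
gripper_width: -0.0
grasp_force: 2.4
case xy mm [-59.4  -0. ] z 127.03 F case [-4.78 -0.36 -1.87] yaw 0.169 t 30.45
```

```bash
python3 -m jog '[{"x":0.0006,"y":0,"z":0,"ax":0,"ay":0,"az":0},{"x":0.0012,"y":0,"z":0,"ax":0,"ay":0,"az":0},{"x":0.0018,"y":0,"z":0,"ax":0,"ay":0,"az":0},{"x":0.0024,"y":0,"z":0,"ax":0,"ay":0,"az":0},{"x":0.0024,"y":0,"z":0,"ax":0,"ay":0,"az":0}]'; python3 s.py
```

```text
t: 30.95
eef_pos: [0.5043, -0.0045, 0.127]
tool_rot: [0.0, 0.996, 0.084, -0.003]
contact_force: [-12.7, -1.3, 6.4]
gripper_width: 0.002
grasp_force: 6.1
case xy mm [-59.2  -0. ] z 126.96 F case [-12.72   0.82   6.45] yaw 0.168 t 30.95
```

It has hit a hard stop after about 13 mm, so it is probably home. I'll back off, lift and check for the green patch.

```bash
python3 -m jog '[{"x":-0.003,"y":0,"z":0,"ax":0,"ay":0,"az":0},{"x":-0.01,"y":0,"z":0,"ax":0,"ay":0,"az":0},{"x":-0.03,"y":0,"z":0,"ax":0,"ay":0,"az":0},{"x":-0.04,"y":0,"z":-0.02,"ax":0,"ay":0,"az":0},{"x":-0.045,"y":0,"z":-0.06,"ax":0,"ay":0,"az":0},{"x":-0.045,"y":0,"z":-0.1,"ax":0,"ay":0,"az":0},{"x":-0.045,"y":0,"z":-0.12,"ax":0,"ay":0,"az":0},{"x":-0.045,"y":0,"z":-0.12,"ax":0,"ay":0,"az":0},{"x":-0.045,"y":0,"z":-0.12,"ax":0,"ay":0,"az":0}]'; python3 s.py
python3 - <<'E'
from h import *
im=read_camera("wrist")
save("w7.png",cv2.resize(im[60:330,150:490],None,fx=2.2,fy=2.2,interpolation=cv2.INTER_CUBIC))
E
```

```text
t: 31.85
eef_pos: [0.4633, -0.0115, 0.2477]
tool_rot: [0.0, 0.996, 0.084, 0.001]
contact_force: [-0.0, -0.2, -0.5]
gripper_width: -0.0
grasp_force: 0.0
case xy mm [-1.008e+02 -1.000e-01] z 247.66 F case [-0.05 -0.17 -0.5 ] yaw 0.169 t 31.85
```

View pics/w7.png

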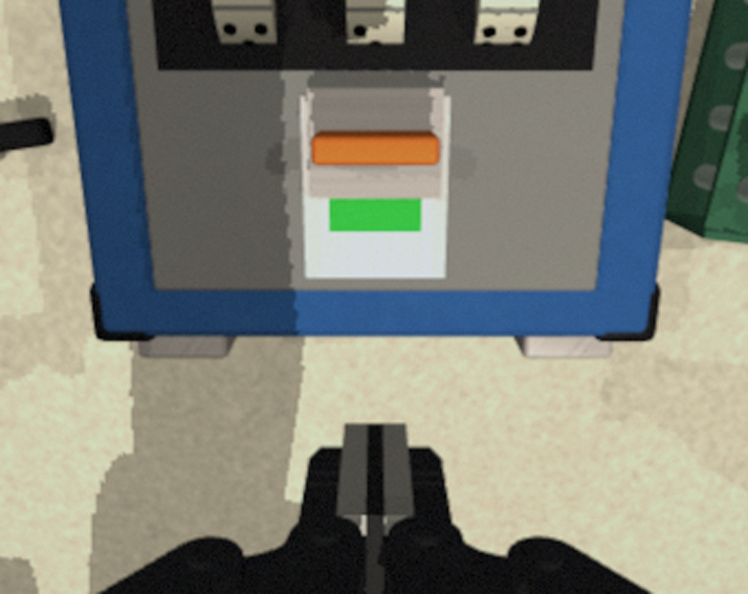

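The green patch shows fully at (375,214), with the tab forward at (375,148), so the bolt is home and the arm is clear.

```bash
python3 -c "
from station import *
print(hand_in())"
```

```text
the job is handed in; nothing more can be done
None
```

The wheels are set to 4, 2, 5 and the bolt is fully home with its green patch showing; the job was handed in at about 32 s, with no verdict returned.

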